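# Take down the garment hook and stow it in the open drawer

## Robot

A 6-joint arm with a two-finger parallel gripper is mounted at the origin on the work surface. World frame = base frame: x ahead of the robot, y to its left, z up, the work surface at z = 0. Lengths are in mm, angles in degrees, forces in N, time in s.
With the tool pointing down it reaches from about 350 to 850 mm from the base axis. Payload 8.1 kg.
Tool frame: the origin (TCP) lies at the very end of the fingers, on their centre line; the grasp point (between the pads) lies 19 mm behind it; z points along the fingers, y is the direction in which the jaws open and shut (so a half turn about z gives the same grasp; the last joint's range is limited). The gripper opens to 85 mm and grips with 20 to 120 N. Pads are 22 mm wide; open, the fingers measure 114 mm over their backs; the gripper's body (76 mm by 85 mm) begins 54 mm behind the grasp point. The pads swing forward as they close: fully open they stand 13 mm farther back than shut.
Start: joints at [61.799, 7.471, 85.268, -0, 87.261, -4.893], TCP at [237.383, 551.049, 231.292] pointing down, gripper open.
Joint ranges: [-169.43, 169.43], [-51.17, 129.36], [1.28, 143.12], [-76.62, 256.62], [0, 156.53], [-152.29, 152.29]. Speed limits (degrees/s): [136.94, 136.94, 159.86, 180, 180, 180].

## Interface

Orientations are given as [roll, pitch, yaw] about the fixed x, y, z axes, in that order (R = Rz(yaw) Ry(pitch) Rx(roll)).
In Python, from bench import r gives the robot as it stands.
- The arm moves only by the shell command python3 -m jog 'ROWS' [OPENING] [FORCE]. ROWS is JSON, a list of rows, each a list of 6 numbers: the shift along the tool's x, y, z normalised to -1 to 1, where 1 is 0.25 m, then the turn, a rotation vector about the tool's x, y, z normalised to -1 to 1, where 1 is pi rad. In form: [[x, y, z, ax, ay, az], ...]. A call has 1 to 10 rows; each row is the pose to reach, as a shift and turn from the pose commanded when the call began, along the tool's axes at that moment, turning the shorter way round; what a row does not reach only later rows make up. A row lasts 1/10 s, in which the tool goes at most 50 mm and 8.59 degrees, less where a joint would pass 70% of its speed; a pose out of reach is approached as far as the arm can. A call with a number of a shift or a turn outside -1 to 1 is refused whole. A call with a gripper value outside its range is refused whole. OPENING is the opening, from 0 (shut) to 1 (fully open), set as the call begins (- or left out, the last holds). The fingers move at their own pace and stop on an object; FORCE is the grip in N (left out, the last holds). Time passes only in rows, so rows that repeat a pose let the fingers close. It gives the time, the measured TCP pose, the force and the opening at its end, in the units of the state.
- r.sense(): the state, without advancing time (a new reading comes with each control period).
- r.snapshot(name): name is "side" or "top"; returns a dict with "pixels" (400x640x3 uint8, red, green, blue), "intrinsics" (3x3 intrinsics, pixels), "dist" ([k1, k2, p1, p2, k3] as OpenCV has them; the pictures are not rectified), "extrinsics" (4x4, takes a point from camera to world coordinates). Camera axes: x right, y down, z forward; pixel columns grow to the right and rows downward; lengths in mm; the calibration is good to about 2 mm. A picture is of the moment at which its call begins. There is no depth.
- r.hand_in(): hands the job in, once; it reports no verdict.
The state is a dict: "time": time; "joint_pos": joint angles; "qd": joint speeds; "joint_efforts": joint torques, N m; "tool_pos": TCP position; "tcp_rot": TCP orientation; "ft_force": force on the tool from outside, world axes, zero at the start; "wrist_torque": the same for the moment, N m; "finger_gap": finger opening in mm.
Only numpy, scipy, OpenCV 4.12 (cv2) and the standard library are available. Lean on these libraries where they do the work, as an engineer would, in place of code of your own. Each camera call takes 0.05 s, during which the arm holds its last target.

## Task

Take the garment hook (the hanging plate with the arm sticking out of it) off its screw on the board, and lower it into the open drawer of the cabinet, keeping hold of it until it is down inside. Leave it resting in the drawer with nothing sticking up above the drawer's sides. Leave the blank plate hanging on its screw, and everything else standing where it is.

Things in the scene. Friction and masses are not known exactly. Their poses are not given: they have to be found in the camera images.
- board: Fixed board on a low steel foot: two level plywood slats 320 mm long, 18 thick, at z = 169 to 206 and 235 to 285 mm. Origin on the table under the middle of their front face; x goes into the board, y along it, z up. The front looks to -x. Two screws at y = +60 and -60 mm, z = 255: shank diameter 6, then a head of diameter 14, 4 mm thick, 8 mm off the board. The hook hangs on one, the blank plate on the other; which varies.
- pipe_mid (a point): Middle of a copper pipe (diameter 28, 360 mm long along the board's y) above the hook's arm, its axis 35 mm before the board, 375 mm above the table; a 14 mm rod holds it at y = +150 and -150 mm. It bars a gripper coming straight down on the arm; one leaning 30 to 40 degrees from vertical, fingers down and towards the board, passes under it.
- hook: Steel garment hook, about 0.2 kg: plate 60 mm wide (y), 90 high (z), 5 thick (x), with an arm out to -x. Origin: middle of the plate's lower edge, mid-thickness. Arm 16 mm wide (y), 14 high (axis at z = 18), from x = -2.5 to -67.5 mm; its last 8 mm turn up to z = 36. As it hangs z is up and x goes into the board along the board's x (leaning a few degrees at most).
- hook_grip (a point): Point on the axis of the hook's arm that is good to grip across y: x = -36, z = 18 mm in the hook's frame. At the start it is about 200 mm above the table and 40 mm before the board. Axes as the hook's.
- hook_slot (a point): Top part of the keyhole, where the screw's shank rests as the hook hangs (hook z = 73 mm). Slot 8 mm wide from z = 60 to 76, opening below into a square hole 22 x 22 mm (z = 38 to 60). Lift the hook 24 mm (20 to 28) and the screw's head stands in the square hole; then pull straight away from the board by 20 mm or more.
- hook_end (a point): Outer end of the hook's arm, on the arm's axis (67.5 mm from the plate's middle, 18 mm above its lower edge).
- hook_plate_top (a point): Middle of the upper edge of the hook's plate.
- blank: Blank steel plate with the same plate and keyhole as the hook but no arm; it hangs on the other screw and stays there. Origin: middle of its lower edge.
- cab_front (a point): Foot of the front of a fixed cabinet, on the table, mid-width. The cabinet reaches back to x = 320 mm, is 240 wide (y), 254 high; two drawers, one above the other, slide out to its -x. The upper drawer is shut: its front at x = 0 carries a bar handle 120 mm long along y, standing out 41 mm, 210 to 222 mm above the table. The lower drawer stands open.
- cab_drawer1 (a joint): How far the lower drawer is pulled out (m): 0 shut, 0.23 the most. It slides freely (about 1 N). The opening to place through, between the upper drawer's handle and the lower drawer's front, is this less 62 mm long, and 198 mm across.
- drawer_floor (a point): Centre of the lower drawer's inner floor, 22 mm above the table; axes as the cabinet's; moves with the drawer. Inside: 137 mm either way in x, 99 in y, side walls 95 mm high, front board 104 (21 thick, handle outside). Open to the sky from x = -137 mm to x = pull-out less 200 mm; the rest is under the upper drawer's handle and the upper drawer, 106 mm above this floor.
- spray: Bystander: white bottle, diameter 64, 180 mm high, on the table beyond the gap between board and cabinet. Origin: centre of its underside.
- mug: Bystander: white mug, diameter 80, 90 mm high, on top of the cabinet. Origin: centre of its underside.
- tin: Bystander: bare metal can, diameter 70, 90 mm high, on top of the cabinet. Origin: centre of its underside.
- brush: Bystander: hand brush lying on the table in front of the board, at most 40 mm high.
- jar: Bystander: clear jar, diameter 64, 80 mm high, to the right of the cabinet. Origin: centre of its underside.
- spool: Bystander: white spool, diameter 50, 72 mm high, to the left of the board. Origin: centre of its underside.
Mind the look-alikes: they are no part of the job. Leave any pink look-alike of the hook alone.

How it is judged (in metres and radians):
On the way, in this order (a step that is already met when the one before it is completed fails the run):
1. the hook is off its screw and held by the fingers, at least 60 mm from where it hung (distance of hook from where it was at the start of the episode above 0.06 m and contact force between the fingers and hook above 0.5 N), for 0.1 s.
2. the hook's plate edge is inside the drawer, within 50 mm of its floor, while the fingers still hold the hook (x of hook in the frame of drawer_floor between -0.14 and 0.14 m and y of hook in the frame of drawer_floor between -0.101 and 0.101 m and z of hook in the frame of drawer_floor between -0.01 and 0.05 m and contact force between the fingers and hook above 0.3 N), for 0.1 s.
At the end, for the whole second after the job is handed in: The hook is at rest inside the lower drawer: its plate's lower and upper edge middles and its arm's end are all within the drawer's inside (140 mm in x, 101 mm in y of the floor's centre) and lower than 98 mm above the drawer's floor; the blank plate still hangs within 20 mm of where it was (x of hook in the frame of drawer_floor between -0.14 and 0.14 m and y of hook in the frame of drawer_floor between -0.101 and 0.101 m and z of hook in the frame of drawer_floor between -0.01 and 0.098 m and x of hook_end in the frame of drawer_floor between -0.14 and 0.14 m and y of hook_end in the frame of drawer_floor between -0.101 and 0.101 m and z of hook_end in the frame of drawer_floor between -0.01 and 0.098 m and x of hook_plate_top in the frame of drawer_floor between -0.14 and 0.14 m and y of hook_plate_top in the frame of drawer_floor between -0.101 and 0.101 m and z of hook_plate_top in the frame of drawer_floor between -0.01 and 0.098 m and linear speed of hook below 0.02 m/s and distance of blank from where it was at the start of the episode below 0.02 m); the robot touches nothing.
It fails at once if the blank plate is moved by more than 20 mm (distance of blank from where it was at the start of the episode above 0.02 m).
It fails at once if a bystander (bottle, mug, can, brush, jar, spool) is moved by more than 30 mm (distance of any of spray, mug, tin, brush, jar, spool from where it was at the start of the episode above 0.03 m).
It also fails if it takes over 51 s, if anything falls off the work surface, if the arm or the gripper's body presses on something with over 40 N, if the wrist force passes 120 N, or if a joint passes its speed limit or range.

## Working session

There is one attempt and no reset: what is moved stays moved. The work goes in short steps, Python scripts to look and compute and a shell command to move; the robot and the scene stay as the last step left them, time stands still between calls to the robot, and variables do not carry over. Pictures are saved under pics/ and viewed, and the job is handed in when it is done.

```bash
ls; mkdir -p pics
python3 - <<'E'
from bench import r
import cv2,pickle
s=r.sense(); print(s)
for n in("side","top"):
    d=r.snapshot(n); cv2.imwrite(f"pics/{n}0.png",d["pixels"][:,:,::-1]); pickle.dump(d,open(f"pics/{n}0.pkl","wb"))
    print(n,d["intrinsics"],d["dist"],d["extrinsics"])
E
```

```text
pics
{'time': 0.0, 'joint_pos': array([ 6.18012360e+01,  7.51549158e+00,  8.53298829e+01, -5.11673960e-04,
        8.72594631e+01, -4.89242002e+00]), 'qd': array([-0.01443817,  0.07445732,  0.0315894 ,  0.0149861 ,  0.0042402 ,
        0.03037914]), 'joint_efforts': array([-4.07533971e-04, -5.69402683e+01, -5.00549769e+01, -2.08755609e-04,
        1.49708125e-02,  3.47471564e-05]), 'tool_pos': array([237.10795359, 550.57299073, 230.23462631]), 'tcp_rot': array([-1.79895501e+02, -8.43190300e-03,  1.56693673e+02]), 'ft_force': array([ 0.94273952,  0.26835136, -0.12020979]), 'wrist_torque': array([ 0.02708055, -0.05398256,  0.00974713]), 'finger_gap': 85.54458186938595}
side [[437.9961358    0.         327.4413662 ]
 [  0.         437.9961358  201.41906808]
 [  0.           0.           1.        ]] [0.01242141 0.         0.         0.         0.        ] [[ 7.68211955e-01 -4.06616021e-01  4.94483370e-01 -1.32321057e+02]
 [-6.40177428e-01 -4.82093097e-01  5.98129673e-01 -8.55078649e+02]
 [-4.82208811e-03 -7.76047458e-01 -6.30656079e-01  1.09582244e+03]
 [ 0.00000000e+00  0.00000000e+00  0.00000000e+00  1.00000000e+00]]
top [[362.41134534   0.         322.77897463]
 [  0.         362.41134534 203.50826099]
 [  0.           0.           1.        ]] [-0.0789267  0.         0.         0.         0.       ] [[-2.99422988e-02 -9.93827951e-01  1.06815089e-01  4.67956099e+02]
 [-9.99541369e-01  2.92863644e-02 -7.70451883e-03 -2.51334240e+01]
 [ 4.52874053e-03 -1.06996792e-01 -9.94249052e-01  1.40078407e+03]
 [ 0.00000000e+00  0.00000000e+00  0.00000000e+00  1.00000000e+00]]
```

View pics/side0.png

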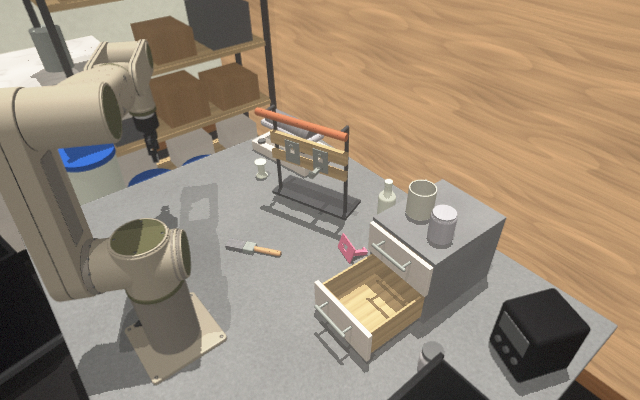

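View pics/top0.png

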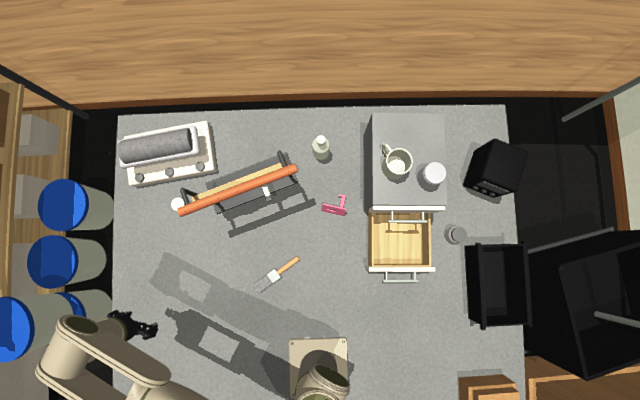

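The side view shows the board at about (310,165) with two hanging plates, and the open drawer at about (370,300). The top view shows the pipe from (180,212) to (297,168), the drawer at (400,240), and the pink decoy at (335,205). I'll zoom in next.

Run:
```python
import cv2
a=cv2.imread("pics/side0.png"); b=cv2.imread("pics/top0.png")
cv2.imwrite("pics/s_board.png",cv2.resize(a[95:225,240:370],None,fx=6,fy=6,interpolation=cv2.INTER_CUBIC)[:600])
cv2.imwrite("pics/t_board.png",cv2.resize(b[140:250,165:325],None,fx=5,fy=5,interpolation=cv2.INTER_CUBIC))
cv2.imwrite("pics/s_drawer.png",cv2.resize(a[210:360,300:450],None,fx=4,fy=4,interpolation=cv2.INTER_CUBIC))
cv2.imwrite("pics/t_drawer.png",cv2.resize(b[190:290,350:470],None,fx=6,fy=6,interpolation=cv2.INTER_CUBIC))
```

```text
(no output)
```

View pics/s_board.png

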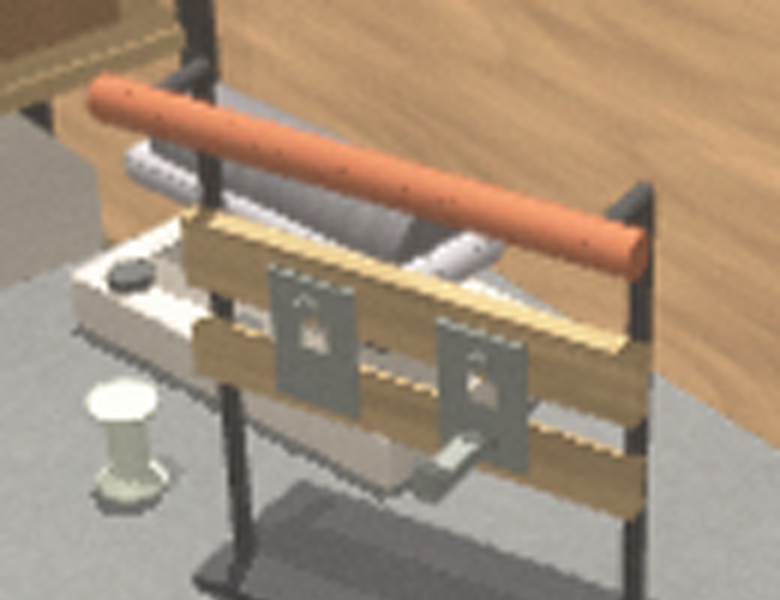

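View pics/t_board.png

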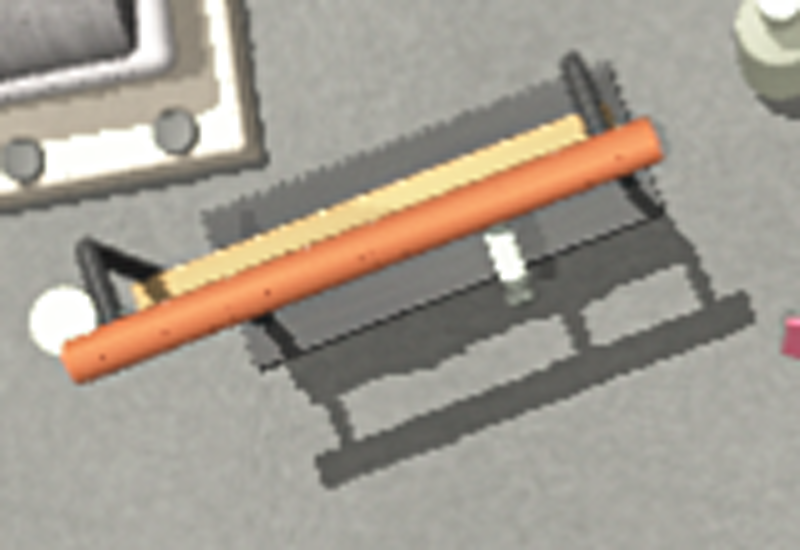

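View pics/s_drawer.png

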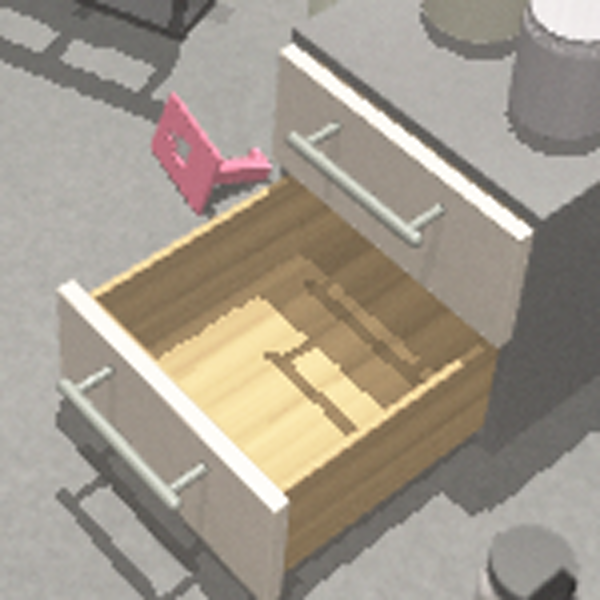

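View pics/t_drawer.png

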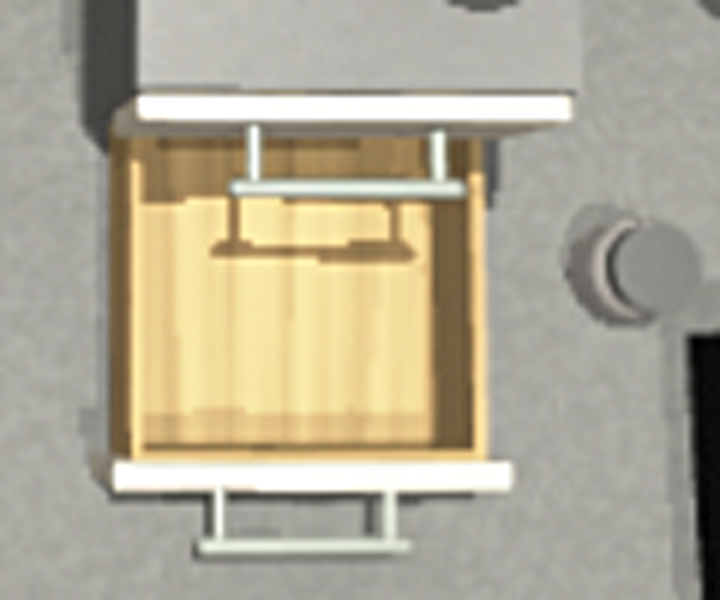

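```bash
cat > h.py <<'E'
import numpy as np,cv2,pickle
def load(n): return pickle.load(open(f"pics/{n}.pkl","rb"))
def ray(d,px):
    u=cv2.undistortPoints(np.array(px,float).reshape(-1,1,2),d["intrinsics"],d["dist"]).reshape(-1,2)
    D=np.c_[u,np.ones(len(u))]@d["extrinsics"][:3,:3].T
    return d["extrinsics"][:3,3],D/np.linalg.norm(D,axis=1)[:,None]
def onz(d,px,z):
    o,D=ray(d,px); return o+D*((z-o[2])/D[:,2])[:,None]
def tri(d1,p1,d2,p2):
    o1,D1=ray(d1,[p1]);o2,D2=ray(d2,[p2]);a,b=D1[0],D2[0]
    t=np.linalg.lstsq(np.c_[a,-b],o2-o1,rcond=None)[0]
    q1=o1+a*t[0];q2=o2+b*t[1];return (q1+q2)/2,np.linalg.norm(q1-q2)
def proj(d,P):
    E=np.linalg.inv(d["extrinsics"]);rv=cv2.Rodrigues(E[:3,:3])[0]
    return cv2.projectPoints(np.array(P,float).reshape(-1,1,3),rv,E[:3,3],d["intrinsics"],d["dist"])[0].reshape(-1,2)
E
python3 - <<'E'
from h import *
np.set_printoptions(precision=1,suppress=True)
S,T=load("side0"),load("top0")
ends={}
for n,d,roi in(("s",S,(95,160,240,360)),("t",T,(150,225,165,310))):
    hsv=cv2.cvtColor(d["pixels"],cv2.COLOR_RGB2HSV); m=cv2.inRange(hsv,(3,120,100),(14,255,255))
    k=np.zeros_like(m);k[roi[0]:roi[1],roi[2]:roi[3]]=1;m=m*k
    nn,l,st,c=cv2.connectedComponentsWithStats(m);i=1+np.argmax(st[1:,4])
    ys,xs=np.where(l==i);pts=np.c_[xs,ys].astype(np.float32)
    R=cv2.minAreaRect(pts);b=cv2.boxPoints(R);print(n,st[i],R)
    # ends: mid of the short sides
    e=sorted([(b[0]+b[1])/2,(b[1]+b[2])/2,(b[2]+b[3])/2,(b[3]+b[0])/2],key=lambda q:-np.linalg.norm(q-np.array(R[0])))[:2]
    e=sorted(e,key=lambda q:q[0]);ends[n]=e;print(e)
for i in(0,1):
    print(tri(S,ends["s"][i],T,ends["t"][i]), onz(T,[ends["t"][i]],375), onz(S,[ends["s"][i]],375))
E
```

```text
s [254 107  94  35 753] ((300.8761901855469, 123.41285705566406), (96.7404556274414, 8.907784461975098), 16.699243545532227)
[array([254.5, 109.5], dtype=float32), array([347.2, 137.3], dtype=float32)]
t [ 177  164  120   52 1183] ((236.50860595703125, 189.52252197265625), (9.834598541259766, 126.5108871459961), 69.12097930908203)
[array([177.4, 212.1], dtype=float32), array([295.6, 167. ], dtype=float32)]
(array([564.7, 385.2, 376.2]), np.float64(2.208136940513909)) [[565.7 385.  375. ]] [[565.1 388.  375. ]]
(array([688.7,  40.7, 372.4]), np.float64(4.695460258238499)) [[686.3  42.  375. ]] [[687.9  36.4 375. ]]
```

Run:
```python
from h import *
np.set_printoptions(precision=1,suppress=True)
S,T=load("side0"),load("top0")
for n,d,(y0,y1,x0,x1) in(("s",S,(140,190,300,350)),("t",T,(175,215,245,295))):
    im=cv2.resize(d["pixels"][y0:y1,x0:x1,::-1],None,fx=12,fy=12,interpolation=cv2.INTER_NEAREST)
    for k in range(0,x1-x0,10): cv2.putText(im,str(x0+k),(k*12,10),0,.4,(0,0,255),1);cv2.line(im,(k*12,0),(k*12,600),(0,0,255),1)
    for k in range(0,y1-y0,10): cv2.putText(im,str(y0+k),(0,k*12+12),0,.4,(255,0,0),1);cv2.line(im,(0,k*12),(600,k*12),(255,0,0),1)
    cv2.imwrite(f"pics/arm_{n}.png",im)
```

```text
(no output)
```

View pics/arm_s.png

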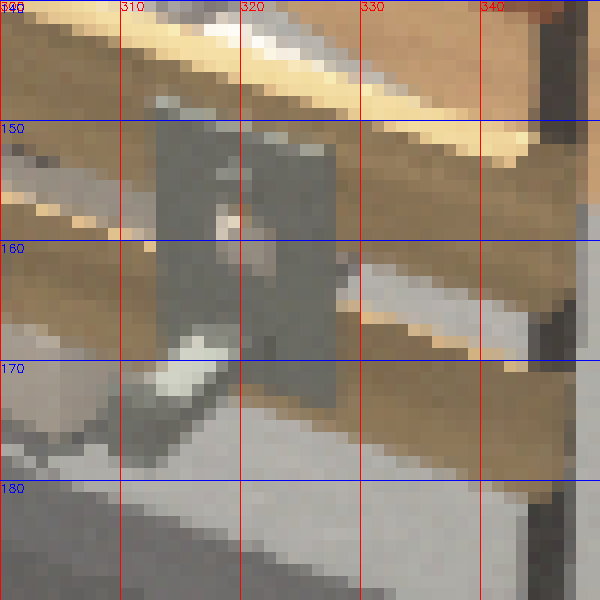

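View pics/arm_t.png

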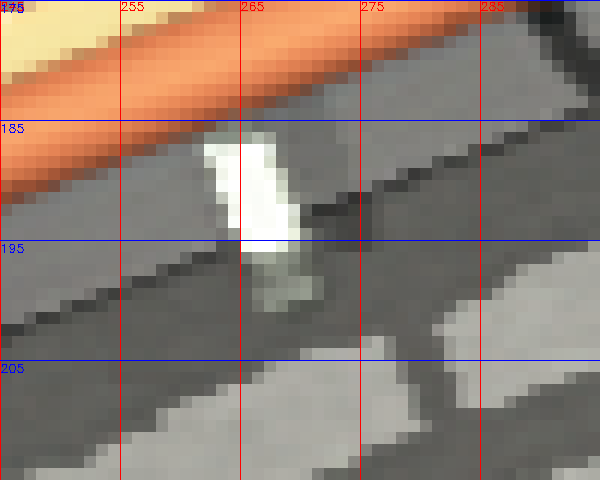

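Run:
```python
from h import *
np.set_printoptions(precision=1,suppress=True)
S,T=load("side0"),load("top0")
psi=np.radians(19.5);R=np.array([[np.cos(psi),-np.sin(psi),0],[np.sin(psi),np.cos(psi),0],[0,0,1]])
mid=np.array([626.7,213.3,0]);B=mid+R@[35,0,0];print("board",B)
H=B+R@[-5,-60,182];print("hook",H,"grip",H+R@[-36,0,18])
for nm,p in (("TL",(-2.5,30,90)),("TR",(-2.5,-30,90)),("BR",(-2.5,-30,0)),("BL",(-2.5,30,0)),("tiptop",(-63.5,0,36)),("tiptopL",(-67.5,8,36)),("tiptopR",(-67.5,-8,36)),("tipbotL",(-67.5,8,11)),("tipbotR",(-67.5,-8,11)),("armtopinner",(-59.5,0,25)),("armL30",(-30,8,25)),("armR30",(-30,-8,25))):
    P=H+R@p;print(nm,proj(S,P),proj(T,P))
for nm,p in (("slatTL",(0,160,285)),("slatTR",(0,-160,285)),("slatBR",(0,-160,169))): 
    P=B+R@p;print(nm,proj(S,P),proj(T,P))
print(onz(T,[[268.7+.5,198.5]],218),onz(T,[[266.2,190.5]],207))
```

```text
board [659.7 225.    0. ]
hook [675.  166.8 182. ] grip [641.1 154.7 200. ]
TL [[311.2 147.4]] [[249.9 182.5]]
TR [[325.9 152.1]] [[267.7 175.7]]
BR [[326.  173.4]] [[271.6 180.6]]
BL [[311.9 168.5]] [[255.1 186.9]]
tiptop [[309.6 171.2]] [[268. 199.]]
tiptopL [[307.  171.1]] [[266.1 201. ]]
tiptopR [[310.9 172.4]] [[270.7 199.3]]
tipbotL [[307.2 176.9]] [[267.2 201.9]]
tipbotR [[311.1 178.3]] [[271.7 200.2]]
armtopinner [[310.3 173.2]] [[268.  198.3]]
armL30 [[312.8 168.3]] [[262.7 191. ]]
armR30 [[316.7 169.7]] [[267.2 189.3]]
slatTL [[268.6 129.5]] [[191.7 201.5]]
slatTR [[344.7 153.5]] [[287.2 164.8]]
slatBR [[344. 181.]] [[290.3 172. ]]
[[616.8 141.5 218. ]] [[645.3 152.7 207. ]]
```

Hook hangs on the right-hand screw (y = -60): the arm tip sits at (268.5,198) in the top view and about (310,175) in the side view. The measured grip point is about (642,151,200), with board yaw 19.5°. Next is the drawer.

Run:
```python
from h import *
np.set_printoptions(precision=1,suppress=True)
S,T=load("side0"),load("top0")
def comp(d,box,lo,hi):
    hsv=cv2.cvtColor(d["pixels"],cv2.COLOR_RGB2HSV);m=cv2.inRange(hsv,lo,hi);k=np.zeros_like(m);y0,y1,x0,x1=box;k[y0:y1,x0:x1]=1
    n,l,st,c=cv2.connectedComponentsWithStats(m*k);i=1+np.argmax(st[1:,4]);ys,xs=np.where(l==i);P=np.c_[xs,ys].astype(np.float32)
    return st[i],cv2.boxPoints(cv2.minAreaRect(P))
# white tops in top view
for nm,box,z in(("lower front",(258,276,355,450),126),("upper front",(200,214,355,460),254)):
    st,b=comp(T,box,(0,0,225),(179,60,255));print(nm,st,b.tolist());print(onz(T,b,z))
# lower wood sides inner floor corners top view, z=22
P=np.array([[143,440],[432,440]],float)/6+[350,190]-0.5
print("floor front corners",onz(T,P,22))
# wall tops z=117 : left wall inner/outer x, right
P=np.array([[110,300],[131,300],[472,300],[487,300]],float)/6+[350,190]-0.5
print("walls",onz(T,P,117))
P=np.array([[232,187],[465,187]],float)/6+[350,190]-0.5
print("upper handle",onz(T,P,220))
# side view: lower front board top corners (crop 4x)
P=np.array([[62,287],[287,508]],float)/4+[300,210]-0.5
print("side lower front outer top",onz(S,P,126))
P=np.array([[282,58],[532,238]],float)/4+[300,210]-0.5
print("side upper front outer top",onz(S,P,254))
```

```text
lower front [369 267  66   9 324] [[369.0, 267.0], [434.0, 267.0], [434.0, 275.0], [369.0, 275.0]]
[[ 377.6 -189.5  126. ]
 [ 369.2 -418.7  126. ]
 [ 341.4 -417.2  126. ]
 [ 350.  -188.4  126. ]]
upper front [373 206  72   4 287] [[373.0, 206.0], [444.0, 206.0], [444.0, 209.0], [373.0, 209.0]]
[[ 578.5 -193.8  254. ]
 [ 571.6 -423.2  254. ]
 [ 562.  -422.6  254. ]
 [ 568.9 -193.3  254. ]]
floor front corners [[ 385.2 -219.9   22. ]
 [ 378.7 -403.5   22. ]]
walls [[ 473.3 -190.4  117. ]
 [ 472.9 -202.8  117. ]
 [ 466.2 -405.9  117. ]
 [ 465.8 -414.9  117. ]]
upper handle [[ 532.1 -246.5  220. ]
 [ 528.  -375.   220. ]]
side lower front outer top [[ 368.5 -191.1  126. ]
 [ 364.7 -425.2  126. ]]
side upper front outer top [[ 555.3 -214.   254. ]
 [ 557.7 -440.1  254. ]]
```

```bash
cat >> h.py <<'E'
from scipy.spatial.transform import Rotation as Ro
def frame(yaw,lean):
    # tool x ahead/up, y = -side, z leaning towards yaw direction
    y,l=np.radians([yaw,lean]);b=np.array([np.cos(y),np.sin(y),0]);u=np.array([0,0,1.])
    z=np.sin(l)*b-np.cos(l)*u;x=np.cos(l)*b+np.sin(l)*u
    return Ro.from_matrix(np.c_[x,np.cross(z,x),z])
def delta(s,p,Rt):
    R=Ro.from_euler("xyz",s["tcp_rot"],degrees=True)
    t=R.inv().apply(np.array(p)-s["tool_pos"])/250;w=(R.inv()*Rt).as_rotvec()/np.pi
    return np.round(t,3),np.round(w,3),"rows for turn",np.degrees(np.linalg.norm(w)*np.pi)/8.59
E
python3 - <<'E'
from h import *
from bench import r
s=r.sense()
print(delta(s,[340,330,300],frame(19.5,0)))
E
```

```text
(array([-0.727, -0.648, -0.278]), array([-0.   ,  0.001,  0.762]), 'rows for turn', np.float64(15.971026674595612))
```

```bash
python3 -m jog '[[-0.07,-0.06,-0.03,0,0,0.045],[-0.15,-0.13,-0.06,0,0,0.09],[-0.25,-0.22,-0.1,0,0,0.135],[-0.35,-0.31,-0.14,0,0,0.18],[-0.45,-0.4,-0.18,0,0,0.225],[-0.55,-0.49,-0.22,0,0,0.27],[-0.62,-0.56,-0.25,0,0,0.315],[-0.68,-0.61,-0.27,0,0,0.36],[-0.72,-0.64,-0.28,0,0,0.405],[-0.727,-0.648,-0.28,0,0,0.44]]' 1
python3 - <<'E'
from h import *
from bench import r
s=r.sense()
print(s["joint_pos"],delta(s,[470,110,310],frame(19.5,0)))
E
```

```text
time: 1.1
tool_pos: [341.0, 329.2, 301.5]
tcp_rot: [180.0, -0.0, 77.1]
ft_force: [-0.1, -0.1, 0.4]
finger_gap: 85.2
[ 3.78071223e+01 -1.34228072e+01  9.81797431e+01 -2.28489684e-02
  9.52239604e+01  5.07366025e+01] (array([-0.739,  0.699, -0.033]), array([ 0.  , -0.  ,  0.32]), 'rows for turn', np.float64(6.7017977538962485))
```

```bash
python3 -m jog '[[-0.07,0.06,0,0,0,0.04],[-0.15,0.14,-0.01,0,0,0.08],[-0.25,0.24,-0.01,0,0,0.12],[-0.35,0.33,-0.02,0,0,0.16],[-0.45,0.43,-0.02,0,0,0.2],[-0.55,0.52,-0.03,0,0,0.24],[-0.64,0.61,-0.03,0,0,0.28],[-0.7,0.67,-0.033,0,0,0.31],[-0.739,0.699,-0.033,0,0,0.32],[-0.739,0.699,-0.033,0,0,0.32]]' 1
python3 - <<'E'
from h import *
from bench import r
s=r.sense()
F=frame(19.5,35);tz=F.as_matrix()[:,2];g=np.array([642.3,151.4,200]);t=g+19*tz
print(s["joint_pos"],t,t-130*tz,delta(s,t-130*tz,F))
E
```

```text
time: 2.1
tool_pos: [470.9, 111.1, 309.1]
tcp_rot: [-180.0, 0.1, 19.8]
ft_force: [-0.3, 0.1, 0.2]
finger_gap: 85.7
[ 7.21017761e+00 -1.17720348e+01  9.59912221e+01 -1.09577537e-02
  9.58336625e+01  7.73648192e+01] [652.572862   155.03781123 184.43611116] [582.28485886 130.14752389 290.92587692] (array([0.445, 0.08 , 0.072]), array([-0.001,  0.195,  0.002]), 'rows for turn', np.float64(4.080977248345633))
```

```bash
python3 -m jog '[[0.05,0.01,0.01,0,0.03,0],[0.12,0.03,0.03,0,0.06,0],[0.2,0.04,0.04,0,0.1,0],[0.3,0.06,0.06,0,0.14,0],[0.38,0.07,0.07,0,0.17,0],[0.43,0.08,0.072,0,0.19,0],[0.445,0.08,0.072,0,0.195,0.002],[0.445,0.08,0.072,0,0.195,0.002]]' 1
python3 - <<'E'
from h import *
from bench import r
s=r.sense()
F=frame(19.5,35);tz=F.as_matrix()[:,2];g=np.array([642.3,151.4,200]);t=g+19*tz
print(s["joint_pos"],delta(s,t,F))
for n in("side","top"):
    d=r.snapshot(n); pickle.dump(d,open(f"pics/{n}1.pkl","wb"))
    box=(100,220,230,370) if n=="side" else (140,260,165,325)
    cv2.imwrite(f"pics/{n}1.png",cv2.resize(d["pixels"][box[0]:box[1],box[2]:box[3],::-1],None,fx=5,fy=5,interpolation=cv2.INTER_CUBIC))
E
```

```text
time: 2.9
tool_pos: [581.4, 132.1, 291.0]
tcp_rot: [-179.8, -35.0, 19.6]
ft_force: [-0.3, -0.7, 0.3]
finger_gap: 85.6
[  1.47480846 -27.07273745 116.59518351  12.37225196  57.47269629
  68.28678323] (array([0.   , 0.01 , 0.521]), array([-0.001, -0.   ,  0.   ]), 'rows for turn', np.float64(0.022813199849541832))
```

View pics/side1.png

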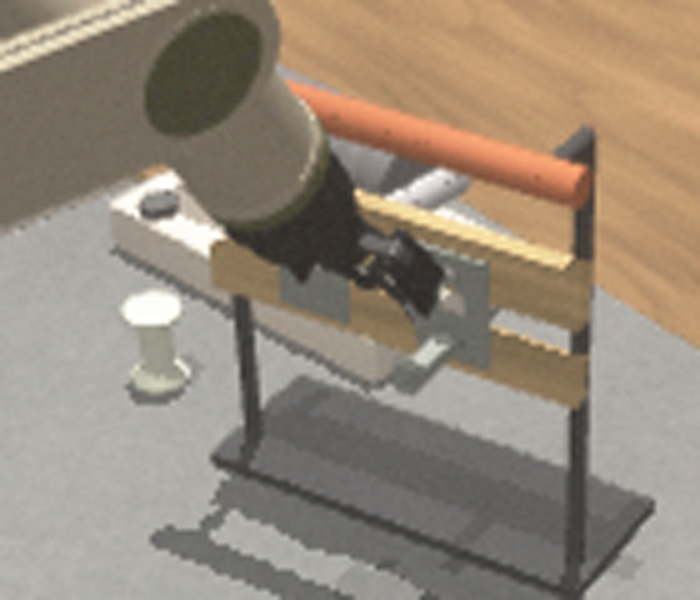

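View pics/top1.png

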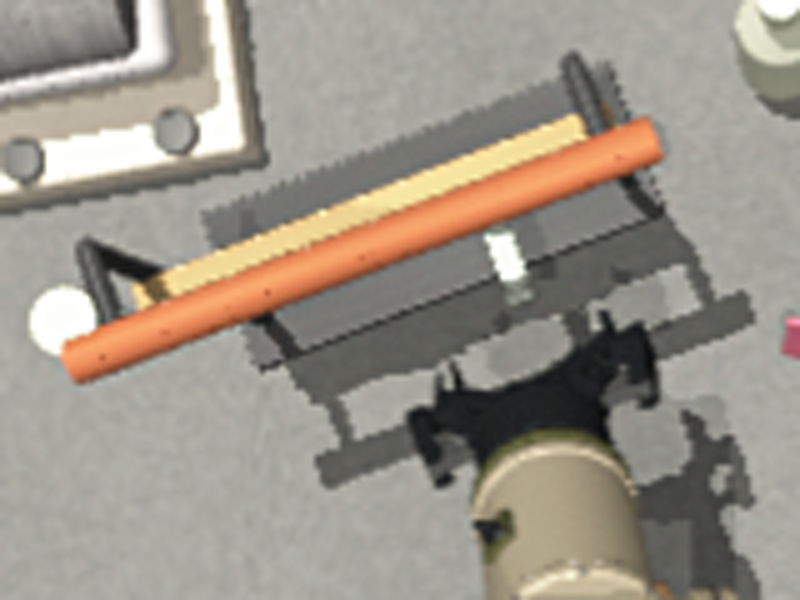

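The top view shows the open fingers' tips near px (255,213) and (286,203), and the arm between them near (267,193). I'll check the lateral alignment numerically.

Run:
```python
from h import *
np.set_printoptions(precision=1,suppress=True)
S,T=load("side1"),load("top1")
F=frame(19.6,35);m=F.as_matrix();t=np.array([581.4,132.1,291])
for y in(-42.5,0,42.5):
  for b in(0,13,30): print(y,b,proj(T,t+m[:,1]*y-b*m[:,2]),((proj(T,t+m[:,1]*y-b*m[:,2])+.5)-[165,140])*5)
g=np.array([642.3,151.4,200]);bx=np.array([np.cos(np.radians(19.5)),np.sin(np.radians(19.5)),0])
for k in(-20,0,20):print("arm top",((proj(T,g+[0,0,7]+bx*k)+.5)-[165,140])*5)
im=T["pixels"][:,:,::-1].copy();c=cv2.resize(im[180:230,240:300],None,fx=12,fy=12,interpolation=cv2.INTER_NEAREST)
c=cv2.convertScaleAbs(c,alpha=1.6,beta=10)
for y in(-42.5,0,42.5):
  for b in (0,13):
    q=(proj(T,t+m[:,1]*y-b*m[:,2])[0]+.5-[240,180])*12;cv2.circle(c,tuple(int(v) for v in q),5,(0,0,255),2)
cv2.imwrite("pics/tips1.png",c)
```

```text
-42.5 0 [[256.1 211.9]] [[458.1 362.2]]
-42.5 13 [[256.3 213.9]] [[459.2 372.1]]
-42.5 30 [[256.6 216.6]] [[460.7 385.3]]
0 0 [[269. 207.]] [[522.6 337.3]]
0 13 [[269.4 208.9]] [[524.4 346.9]]
0 30 [[269.8 211.5]] [[526.7 359.8]]
42.5 0 [[281.9 202. ]] [[587.1 312.4]]
42.5 13 [[282.4 203.8]] [[589.5 321.7]]
42.5 30 [[283.  206.4]] [[592.7 334.3]]
arm top [[520.8 287.2]]
arm top [[510.4 259.4]]
arm top [[500.1 231.7]]
```

View pics/tips1.png

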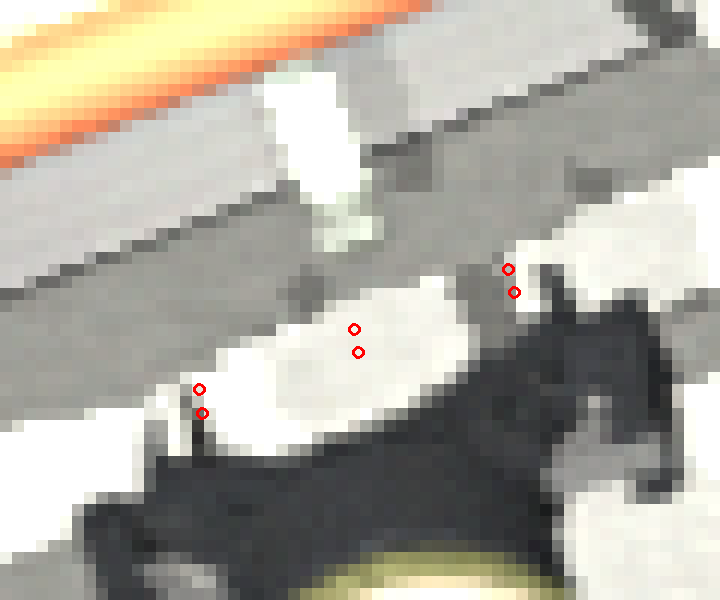

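Run:
```python
from h import *
from bench import r
np.set_printoptions(precision=1,suppress=True)
s=r.sense();print(s["tool_pos"],s["tcp_rot"],s["qd"])
S=load("side1")
m=Ro.from_euler("xyz",s["tcp_rot"],degrees=True).as_matrix();t=s["tool_pos"]
im=S["pixels"][:,:,::-1].copy();x0,y0=285,140;c=cv2.resize(im[y0:y0+45,x0:x0+60],None,fx=12,fy=12,interpolation=cv2.INTER_NEAREST)
c=cv2.convertScaleAbs(c,alpha=1.6,beta=10)
for y in(-42.5,42.5):
  for x in(-11,11):
   for b in (0,13):
    q=(proj(S,t+m[:,0]*x+m[:,1]*y-b*m[:,2])[0]+.5-[x0,y0])*12;cv2.circle(c,tuple(int(v) for v in q),4,(0,0,255) if b else (0,255,0),2)
cv2.imwrite("pics/tips1s.png",c)
```

```text
[581.9 131.9 292.1] [-179.9  -35.1   19.6] [-0.3  0.1 -0.7 -0.  -0.1 -0. ]
```

View pics/tips1s.png

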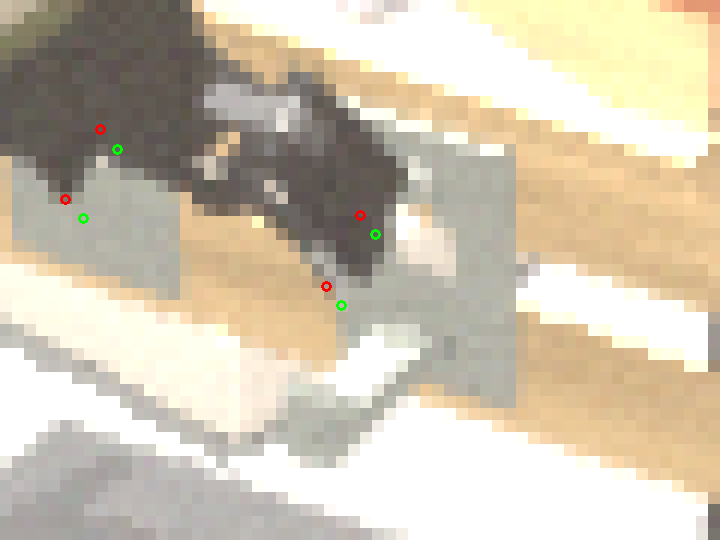

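```bash
python3 -m jog '[[0,0,0.04,0,0,0],[0,0,0.1,0,0,0],[0,0,0.18,0,0,0],[0,0,0.26,0,0,0],[0,0,0.34,0,0,0],[0,0,0.42,0,0,0],[0,0,0.48,0,0,0],[0,0,0.51,0,0,0],[0,0,0.525,0,0,0],[0,0,0.525,0,0,0]]' 1
python3 - <<'E'
from h import *
from bench import r
np.set_printoptions(precision=1,suppress=True)
s=r.sense();print(s["tool_pos"],s["tcp_rot"],s["joint_pos"],s["ft_force"])
for n,(y0,y1,x0,x1) in(("side",(140,190,280,350)),("top",(170,220,235,305))):
    d=r.snapshot(n); pickle.dump(d,open(f"pics/{n}2.pkl","wb"))
    c=cv2.resize(d["pixels"][y0:y1,x0:x1,::-1],None,fx=11,fy=11,interpolation=cv2.INTER_NEAREST)
    cv2.imwrite(f"pics/{n}2.png",cv2.convertScaleAbs(c,alpha=1.5,beta=10))
E
```

```text
time: 4.0
tool_pos: [653.3, 156.8, 183.8]
tcp_rot: [-179.9, -35.1, 19.5]
ft_force: [-0.8, 0.4, 0.3]
finger_gap: 85.6
[653.3 156.8 183.8] [-179.9  -35.1   19.5] [  4.4  -9.1 113.8  13.2  42.   67.6] [-0.8  0.4  0.3]
```

View pics/side2.png

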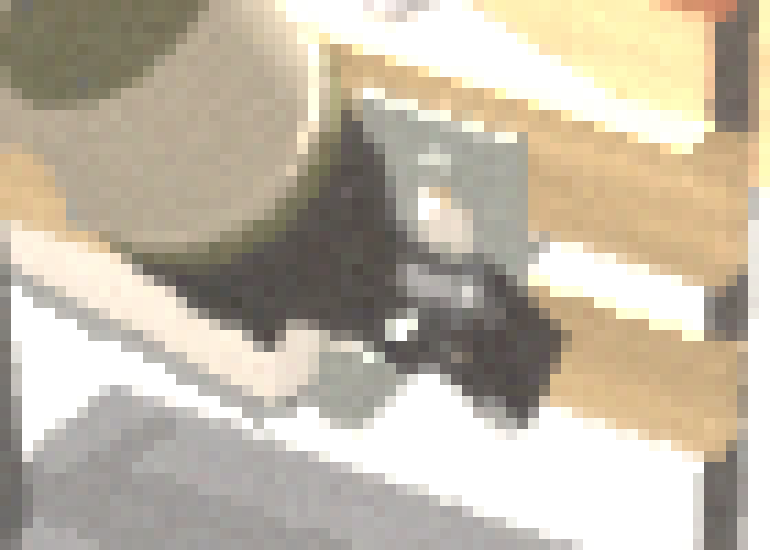

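View pics/top2.png

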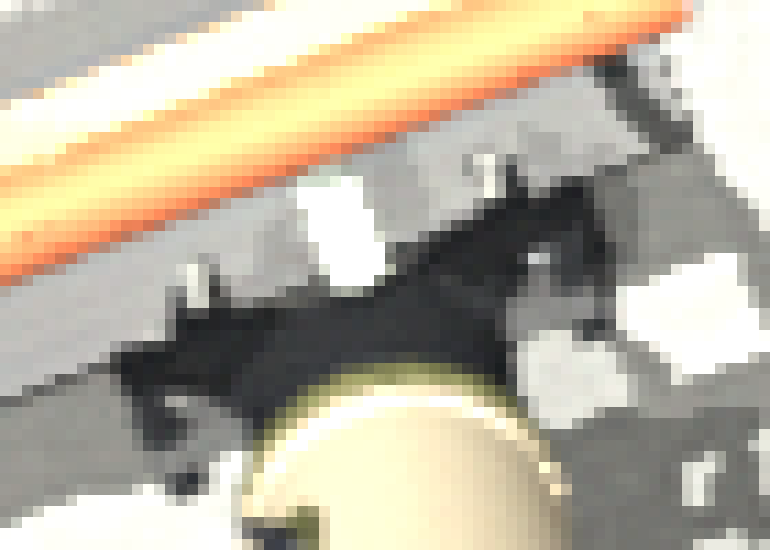

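The top view shows the pads at (252,194) and (280,185) with the arm's middle at (266,191), so the arm is centred between them. Closing now.

```bash
python3 -m jog '[[0,0,0,0,0,0],[0,0,0,0,0,0],[0,0,0,0,0,0],[0,0,0,0,0,0],[0,0,0,0,0,0],[0,0,0,0,0,0],[0,0,0,0,0,0],[0,0,0,0,0,0],[0,0,0,0,0,0],[0,0,0,0,0,0]]' 0 70
python3 - <<'E'
from h import *
from bench import r
np.set_printoptions(precision=3,suppress=True)
s=r.sense();print(s["tool_pos"],s["tcp_rot"],s["joint_pos"],s["ft_force"],s["wrist_torque"],s["finger_gap"])
m=Ro.from_euler("xyz",s["tcp_rot"],degrees=True)
print("up 24",m.inv().apply([0,0,24])/250)
b=np.array([np.cos(np.radians(19.5)),np.sin(np.radians(19.5)),0])
print("back 80",m.inv().apply(-80*b)/250)
E
```

```text
time: 5.1
tool_pos: [653.3, 156.7, 184.3]
tcp_rot: [-179.9, -35.1, 19.5]
ft_force: [-4.4, -1.1, 5.1]
finger_gap: 14.6
[653.27  156.668 184.34 ] [-179.868  -35.106   19.48 ] [  4.337  -9.169 113.835  13.18   41.962  67.634] [-4.43  -1.054  5.071] [-0.029  0.445 -0.041] 14.609500886761486
up 24 [ 0.055 -0.    -0.079]
back 80 [-0.262 -0.    -0.184]
```

```bash
python3 -m jog '[[0.006,0,-0.008,0,0,0],[0.012,0,-0.017,0,0,0],[0.019,0,-0.027,0,0,0],[0.026,0,-0.037,0,0,0],[0.033,0,-0.047,0,0,0],[0.04,0,-0.057,0,0,0],[0.047,0,-0.067,0,0,0],[0.052,0,-0.075,0,0,0],[0.055,0,-0.079,0,0,0],[0.055,0,-0.079,0,0,0]]'
python3 - <<'E'
from h import *
from bench import r
np.set_printoptions(precision=2,suppress=True)
s=r.sense();print(s["tool_pos"],s["tcp_rot"],s["ft_force"],s["wrist_torque"],s["finger_gap"])
for n,(y0,y1,x0,x1) in(("side",(140,190,280,350)),):
    d=r.snapshot(n); pickle.dump(d,open(f"pics/{n}3.pkl","wb"))
    c=cv2.resize(d["pixels"][y0:y1,x0:x1,::-1],None,fx=11,fy=11,interpolation=cv2.INTER_NEAREST)
    cv2.imwrite(f"pics/{n}3.png",cv2.convertScaleAbs(c,alpha=1.5,beta=10))
E
```

```text
time: 6.1
tool_pos: [653.3, 156.6, 208.6]
tcp_rot: [-179.9, -35.1, 19.5]
ft_force: [0.5, 0.2, -3.1]
finger_gap: 15.0
[653.29 156.6  208.55] [-179.88  -35.12   19.49] [ 0.53  0.18 -3.09] [-0.19  0.47  0.  ] 14.974510296391069
```

View pics/side3.png

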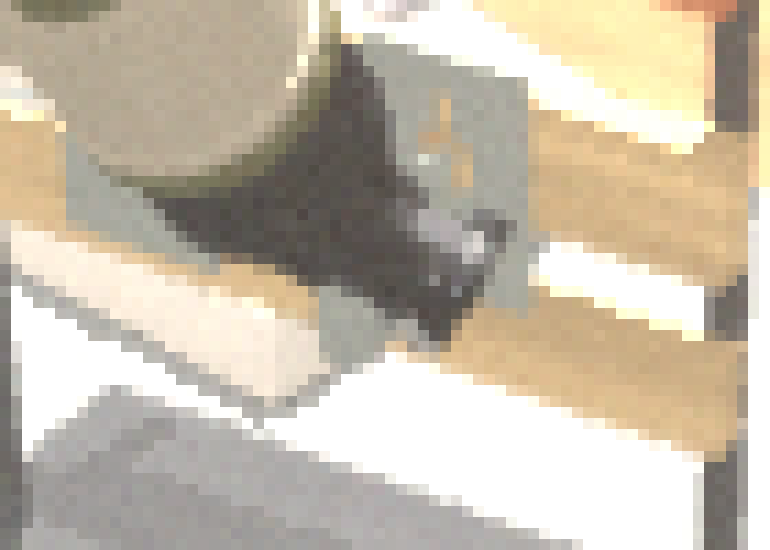

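The hook rose only about 5 px, roughly 21 mm, against the 24 mm I commanded. I'll add 3 mm before pulling.

```bash
python3 -m jog '[[0.003,0,-0.005,0,0,0],[0.007,0,-0.01,0,0,0],[0.007,0,-0.01,0,0,0],[0.007,0,-0.01,0,0,0]]'
python3 - <<'E'
from h import *
from bench import r
np.set_printoptions(precision=2,suppress=True)
s=r.sense();print(s["tool_pos"],s["ft_force"],s["wrist_torque"],s["finger_gap"])
for n,(y0,y1,x0,x1) in(("side",(135,175,300,340)),):
    d=r.snapshot(n); pickle.dump(d,open(f"pics/{n}4.pkl","wb"))
    c=cv2.resize(d["pixels"][y0:y1,x0:x1,::-1],None,fx=15,fy=15,interpolation=cv2.INTER_NEAREST)
    cv2.imwrite(f"pics/{n}4.png",cv2.convertScaleAbs(c,alpha=1.5,beta=10))
E
```

```text
time: 6.55
tool_pos: [653.2, 156.5, 211.4]
tcp_rot: [-179.9, -35.1, 19.5]
ft_force: [-0.3, -0.5, -2.7]
finger_gap: 14.5
[653.23 156.54 211.37] [-0.35 -0.48 -2.66] [-0.21  0.49  0.04] 14.503669038076236
```

View pics/side4.png

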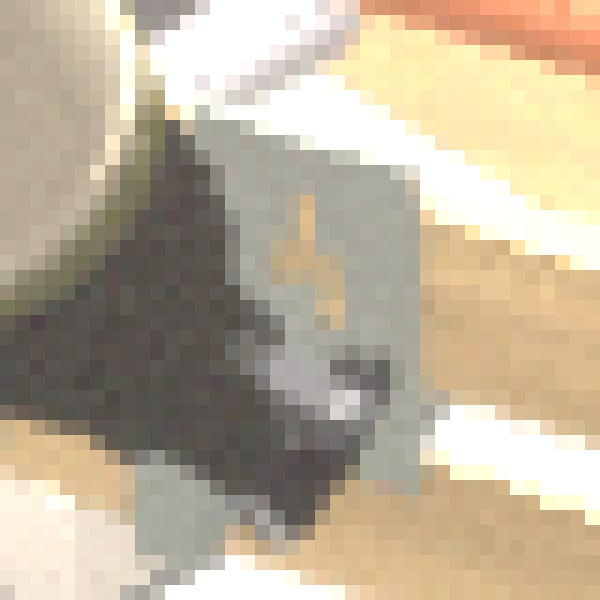

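Plate corners have now risen about 6 px, roughly 25 mm, which is inside the 20–28 mm window. Pulling straight back.

```bash
python3 -m jog '[[-0.01,0,-0.007,0,0,0],[-0.022,0,-0.015,0,0,0],[-0.034,0,-0.024,0,0,0],[-0.046,0,-0.032,0,0,0],[-0.058,0,-0.041,0,0,0],[-0.07,0,-0.049,0,0,0],[-0.082,0,-0.057,0,0,0],[-0.09,0,-0.063,0,0,0],[-0.098,0,-0.069,0,0,0],[-0.098,0,-0.069,0,0,0]]'
python3 - <<'E'
from h import *
from bench import r
np.set_printoptions(precision=2,suppress=True)
s=r.sense();print(s["tool_pos"],s["ft_force"],s["wrist_torque"],s["finger_gap"])
for n,(y0,y1,x0,x1) in(("side",(125,195,270,350)),):
    d=r.snapshot(n); pickle.dump(d,open(f"pics/{n}5.pkl","wb"))
    c=cv2.resize(d["pixels"][y0:y1,x0:x1,::-1],None,fx=8,fy=8,interpolation=cv2.INTER_NEAREST)
    cv2.imwrite(f"pics/{n}5.png",cv2.convertScaleAbs(c,alpha=1.5,beta=10))
E
```

```text
time: 7.6
tool_pos: [624.7, 146.4, 211.4]
tcp_rot: [-179.9, -35.1, 19.5]
ft_force: [0.5, -0.0, -1.9]
finger_gap: 14.9
[624.74 146.45 211.35] [ 0.54 -0.01 -1.93] [-0.17  0.48 -0.04] 14.945496755804522
```

View pics/side5.png

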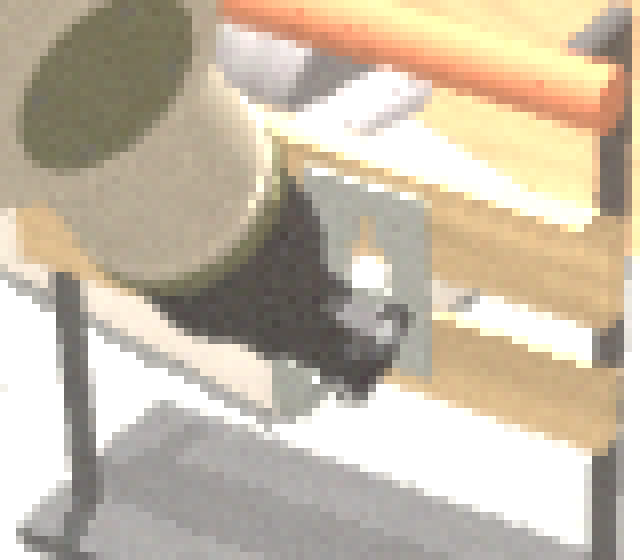

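The plate is clear of the screw and the force is near zero (about 2 N, the hook's weight). Backing off further and carrying to the drawer.

Run:
```python
from h import *
from bench import r
s=r.sense();b=np.array([.943,.334,0]);p=s["tool_pos"]-150*b+[0,0,90]
print(p,delta(s,p,frame(19.5,35)))
```

```text
[483.44772632  96.37125844 301.39249582] (array([-0.284, -0.001, -0.64 ]), array([-0.001, -0.001, -0.   ]), 'rows for turn', np.float64(0.01853578144416495))
```

```bash
python3 -m jog '[[-0.03,0,-0.03,0,0,0],[-0.06,0,-0.07,0,0,0],[-0.09,0,-0.14,0,0,0],[-0.12,0,-0.22,0,0,0],[-0.15,0,-0.3,0,0,0],[-0.19,0,-0.39,0,0,0],[-0.23,0,-0.48,0,0,0],[-0.26,0,-0.56,0,0,0],[-0.28,0,-0.62,0,0,0],[-0.284,0,-0.64,0,0,0]]'
python3 - <<'E'
from h import *
from bench import r
s=r.sense();F=frame(-1.7,35);tz=F.as_matrix()[:,2]
t=np.array([462,-304,300])+19*tz
d=delta(s,t,F);print(t,d,np.array(d[0])/2,s["joint_pos"],s["ft_force"],s["finger_gap"])
mid=(s["tool_pos"]+t)/2;mid[0]-=20
print(mid,delta(s,mid,frame(9,35)))
E
```

```text
time: 8.65
tool_pos: [483.5, 95.8, 303.4]
tcp_rot: [-180.0, -35.3, 19.5]
ft_force: [-0.2, -0.5, -1.8]
finger_gap: 14.9
[ 472.89315567 -304.32330131  284.43611116] (array([-0.513,  1.494, -0.271]), array([-0.068, -0.001,  0.096]), 'rows for turn', np.float64(2.471359010514016)) [-0.2565  0.747  -0.1355] [ -5.24836656 -47.95293921 127.89878476  15.14106058  68.06777194
  63.59312717] [-0.23500532 -0.52439265 -1.8036192 ] 14.9208149665134
[ 458.21686725 -104.28225752  293.92417689] (array([-0.318,  0.72 , -0.179]), array([-0.034, -0.001,  0.048]), 'rows for turn', np.float64(1.225926626520758))
```

Run:
```python
from h import *
from bench import r
s=r.sense()
print(delta(s,[515,-60,275],frame(10,32)))
```

```text
(array([-0.139,  0.629,  0.041]), array([-0.029, -0.018,  0.044]), 'rows for turn', np.float64(1.1723135440615369))
```

```bash
python3 -m jog '[[-0.01,0.03,0.01,0,0,0],[-0.02,0.09,0.02,-0.003,-0.002,0.005],[-0.03,0.17,0.03,-0.007,-0.004,0.01],[-0.05,0.26,0.035,-0.012,-0.007,0.017],[-0.08,0.35,0.04,-0.016,-0.01,0.024],[-0.1,0.44,0.04,-0.02,-0.012,0.031],[-0.12,0.52,0.04,-0.025,-0.015,0.037],[-0.13,0.58,0.04,-0.028,-0.017,0.042],[-0.139,0.62,0.041,-0.029,-0.018,0.044],[-0.139,0.629,0.041,-0.029,-0.018,0.044]]'
python3 - <<'E'
from h import *
from bench import r
np.set_printoptions(precision=2,suppress=True)
s=r.sense();F=frame(-1.7,30);tz=F.as_matrix()[:,2]
t=np.array([460,-304,280])+19*tz
print(t,delta(s,t,F),s["joint_pos"])
E
```

```text
time: 9.65
tool_pos: [515.1, -60.3, 271.8]
tcp_rot: [-179.8, -31.8, 9.9]
ft_force: [0.4, 0.3, -2.7]
finger_gap: 15.1
[ 469.5  -304.28  263.55] (array([-0.31,  0.93, -0.16]), array([-0.03, -0.01,  0.06]), 'rows for turn', np.float64(1.3806058838100597)) [-24.85 -36.63 123.6   19.17  67.36  51.78]
```

```bash
python3 -m jog '[[-0.01,0.04,-0.01,-0.001,0,0.002],[-0.04,0.12,-0.02,-0.003,-0.001,0.007],[-0.08,0.24,-0.04,-0.007,-0.002,0.014],[-0.12,0.37,-0.06,-0.012,-0.004,0.022],[-0.16,0.5,-0.08,-0.016,-0.006,0.03],[-0.2,0.62,-0.1,-0.02,-0.007,0.038],[-0.24,0.74,-0.12,-0.024,-0.008,0.046],[-0.28,0.84,-0.14,-0.028,-0.01,0.053],[-0.3,0.91,-0.155,-0.03,-0.01,0.058],[-0.31,0.93,-0.16,-0.03,-0.01,0.06]]'
python3 - <<'E'
from h import *
from bench import r
np.set_printoptions(precision=2,suppress=True)
s=r.sense();print(s["tool_pos"],s["tcp_rot"],s["joint_pos"],s["finger_gap"])
for n in("side","top"):
    d=r.snapshot(n); pickle.dump(d,open(f"pics/{n}6.pkl","wb"))
    y0,y1,x0,x1=(160,370,260,500) if n=="side" else (170,300,330,480)
    f=2.8 if n=="side" else 4.5
    cv2.imwrite(f"pics/{n}6.png",cv2.resize(d["pixels"][y0:y1,x0:x1,::-1],None,fx=f,fy=f,interpolation=cv2.INTER_CUBIC))
E
```

```text
time: 10.65
tool_pos: [469.6, -305.3, 265.7]
tcp_rot: [-178.9, -29.9, -2.6]
ft_force: [-0.7, 0.5, -3.0]
finger_gap: 14.7
[ 469.62 -305.28  265.69] [-178.85  -29.93   -2.64] [-53.64 -21.56 113.43  25.05  70.95  34.02] 14.698405282763888
```

View pics/side6.png

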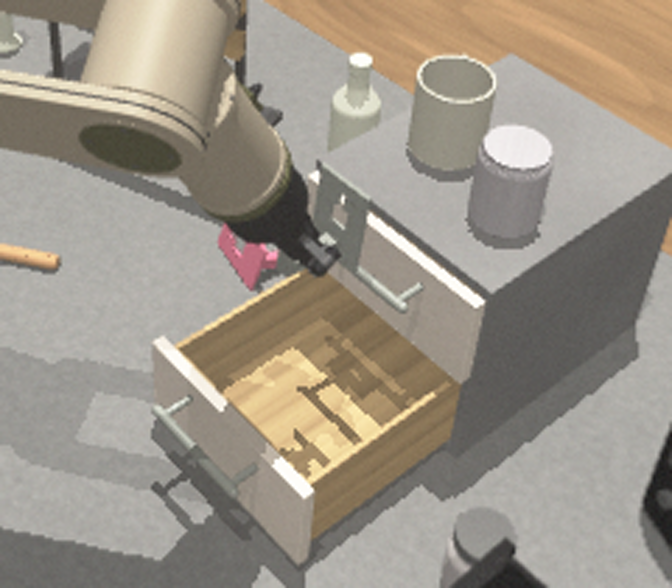

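View pics/top6.png

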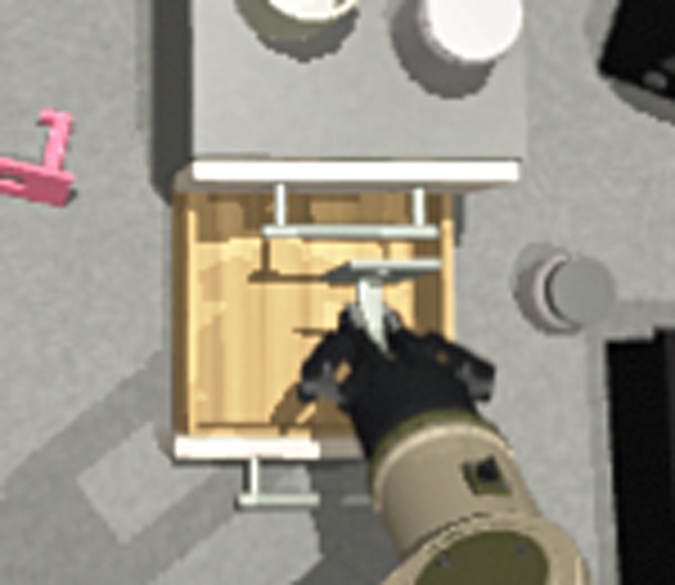

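Run:
```python
from h import *
from bench import r
np.set_printoptions(precision=3,suppress=True)
T=load("top6")
print("plate top",onz(T,[[330+440/4.5,170+262/4.5],[330+345/4.5,170+272/4.5]],350),"handle near edge",onz(T,[[330+264/4.5,170+238/4.5],[330+438/4.5,170+238/4.5]],217),"drawer inner front",onz(T,[[330+190/4.5,170+435/4.5]],120))
s=r.sense();F=frame(-1.7,30);tz=F.as_matrix()[:,2]
t=np.array([458,-304,125])+19*tz
print(t,delta(s,t,F))
```

```text
plate top [[ 499.284 -337.499  350.   ]
 [ 494.862 -274.9    350.   ]] handle near edge [[ 524.893 -248.314  217.   ]
 [ 520.824 -376.575  217.   ]] drawer inner front [[ 377.927 -201.598  120.   ]]
[ 467.496 -304.282  108.546] (array([-0.321,  0.013,  0.539]), array([-0.004,  0.   , -0.004]), 'rows for turn', np.float64(0.12719399581879956))
```

Plate top measures x ≈ 497, the handle's near edge 522, and the drawer's inner front 378. Hook y is about -306 against a drawer centre of -304. Descending to just under handle height.

```bash
python3 -m jog '[[-0.01,0,0.016,0,0,0],[-0.03,0,0.05,0,0,0],[-0.065,0,0.11,0,0,0],[-0.105,0.005,0.18,-0.002,0,-0.002],[-0.15,0.008,0.25,-0.003,0,-0.003],[-0.19,0.01,0.32,-0.004,0,-0.004],[-0.235,0.012,0.395,-0.004,0,-0.004],[-0.275,0.013,0.46,-0.004,0,-0.004],[-0.305,0.013,0.515,-0.004,0,-0.004],[-0.321,0.013,0.539,-0.004,0,-0.004]]'
python3 - <<'E'
from h import *
from bench import r
np.set_printoptions(precision=3,suppress=True)
s=r.sense();print(s["ft_force"],s["tool_pos"],s["tcp_rot"])
F=frame(-1.7,30);tz=F.as_matrix()[:,2]
for g in([490,-304,110],[492,-304,47]):
  t=np.array(g)+19*tz;print(t,delta(s,t,F))
for n in("side","top"):
    d=r.snapshot(n); pickle.dump(d,open(f"pics/{n}7.pkl","wb"))
    y0,y1,x0,x1=(200,370,300,470) if n=="side" else (170,300,330,480)
    f=3.5 if n=="side" else 4.5
    cv2.imwrite(f"pics/{n}7.png",cv2.resize(d["pixels"][y0:y1,x0:x1,::-1],None,fx=f,fy=f,interpolation=cv2.INTER_CUBIC))
E
```

```text
time: 11.75
tool_pos: [466.8, -301.8, 105.6]
tcp_rot: [-179.8, -29.8, -1.7]
ft_force: [0.3, 0.9, -1.7]
finger_gap: 14.8
[ 0.34   0.893 -1.728] [ 466.825 -301.833  105.635] [-179.772  -29.776   -1.738]
[ 499.496 -304.282   93.546] (array([0.09 , 0.006, 0.107]), array([-0.001,  0.001, -0.   ]), 'rows for turn', np.float64(0.0358594573835262))
[ 501.496 -304.282   30.546] (array([-0.029,  0.007,  0.33 ]), array([-0.001,  0.001, -0.   ]), 'rows for turn', np.float64(0.0358594573835262))
```

View pics/side7.png

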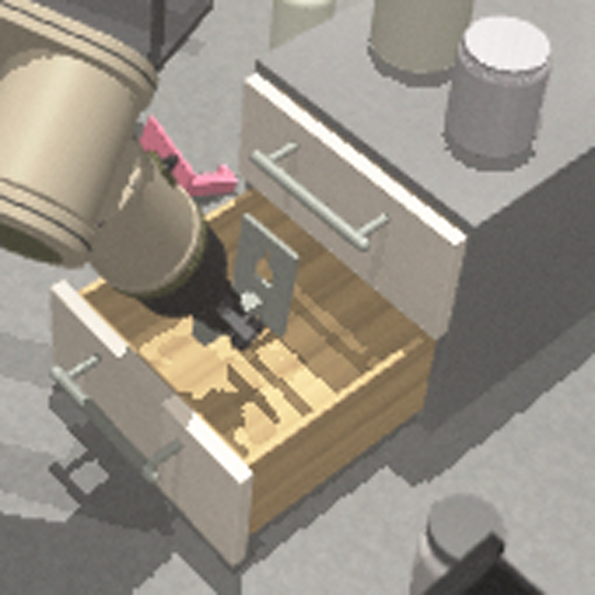

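View pics/top7.png

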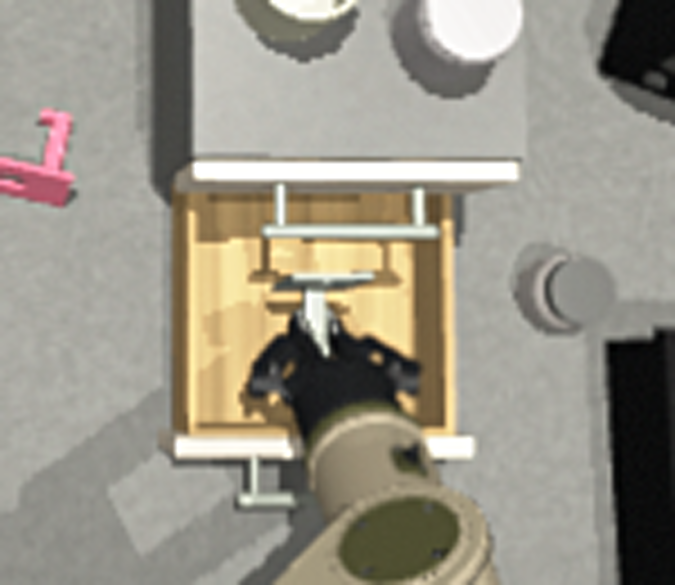

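Run:
```python
from h import *
from bench import r
s=r.sense();F=frame(-1.7,30);tz=F.as_matrix()[:,2]
for g in([503,-304,115],[505,-304,52]):
  t=np.array(g)+19*tz;print(t,delta(s,t,F))
```

```text
[ 512.49581867 -304.28182932   98.54551733] (array([0.142, 0.002, 0.119]), array([-0.001,  0.001, -0.   ]), 'rows for turn', np.float64(0.03166522893017436))
[ 514.49581867 -304.28182932   35.54551733] (array([0.024, 0.003, 0.341]), array([-0.001,  0.001, -0.   ]), 'rows for turn', np.float64(0.03166522893017436))
```

```bash
python3 -m jog '[[0.03,0,0.025,0,0,0],[0.07,0,0.06,0,0,0],[0.11,0,0.095,0,0,0],[0.142,0,0.12,0,0,0],[0.13,0,0.15,0,0,0],[0.11,0,0.2,0,0,0],[0.08,0,0.25,0,0,0],[0.05,0,0.3,0,0,0],[0.024,0.003,0.341,0,0,0],[0.024,0.003,0.341,0,0,0]]'
python3 - <<'E'
from h import *
from bench import r
np.set_printoptions(precision=3,suppress=True)
s=r.sense();print(s["ft_force"],s["wrist_torque"],s["tool_pos"],s["tcp_rot"])
m=Ro.from_euler("xyz",s["tcp_rot"],degrees=True);print("down5",m.inv().apply([0,0,-5])/250)
for n in("side","top"):
    d=r.snapshot(n); pickle.dump(d,open(f"pics/{n}8.pkl","wb"))
    y0,y1,x0,x1=(200,370,300,470) if n=="side" else (170,300,330,480)
    f=3.5 if n=="side" else 4.5
    cv2.imwrite(f"pics/{n}8.png",cv2.resize(d["pixels"][y0:y1,x0:x1,::-1],None,fx=f,fy=f,interpolation=cv2.INTER_CUBIC))
E
```

```text
time: 12.85
tool_pos: [513.4, -304.6, 34.2]
tcp_rot: [-179.7, -29.7, -1.9]
ft_force: [-0.1, 0.8, -2.7]
finger_gap: 15.1
[-0.105  0.797 -2.65 ] [ 0.039  0.52  -0.008] [ 513.445 -304.619   34.154] [-179.71   -29.705   -1.866]
down5 [-0.01   0.     0.017]
```

View pics/side8.png

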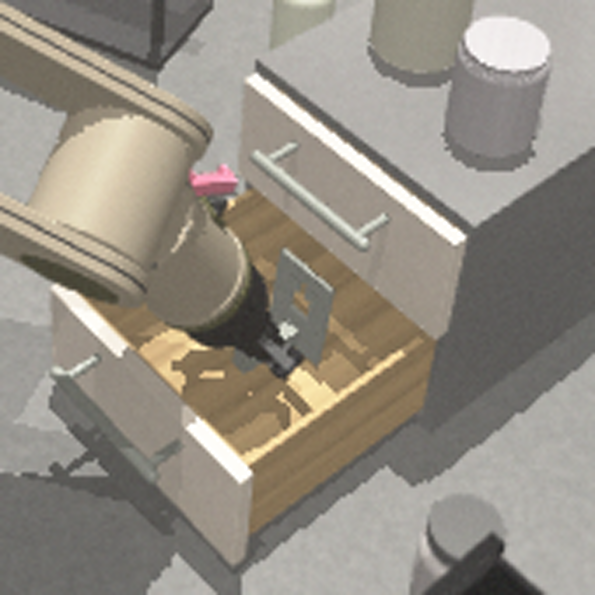

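View pics/top8.png

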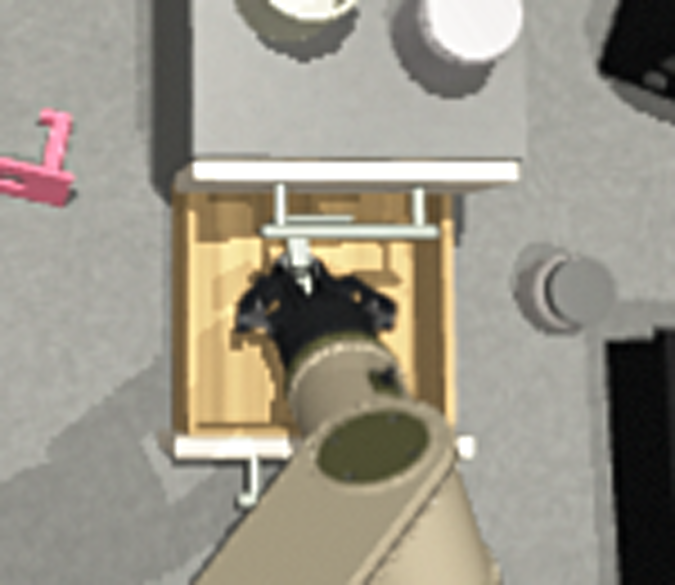

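The hook is in the drawer. In the top view the plate is just past the handle at (300,225), and the drawer front hasn't moved. Lowering the last few mm while watching the force.

```bash
python3 -m jog '[[-0.002,0,0.003,0,0,0],[-0.005,0,0.008,0,0,0],[-0.007,0,0.012,0,0,0],[-0.01,0,0.017,0,0,0],[-0.01,0,0.017,0,0,0]]'
```

```text
time: 13.45
tool_pos: [515.2, -306.0, 32.6]
tcp_rot: [-179.9, -29.9, -1.7]
ft_force: [-0.0, 0.3, -2.6]
finger_gap: 15.0
```

```bash
python3 -m jog '[[0,0,0,0,0,0],[-0.002,0,0.003,0,0,0],[-0.004,0,0.007,0,0,0],[-0.004,0,0.007,0,0,0]]'
python3 - <<'E'
from bench import r
for i in range(3):
    s=r.sense();print(s["tool_pos"],s["ft_force"],s["wrist_torque"])
E
```

```text
time: 13.85
tool_pos: [515.1, -306.0, 30.4]
tcp_rot: [-179.9, -29.9, -1.7]
ft_force: [0.3, 0.6, -1.9]
finger_gap: 14.6
[ 515.1182625  -305.98503412   30.40758217] [ 0.33237543  0.61600898 -1.94471506] [ 0.06834871  0.39949251 -0.00511185]
[ 515.1182625  -305.98503412   30.40758217] [ 0.33237543  0.61600898 -1.94471506] [ 0.06834871  0.39949251 -0.00511185]
[ 515.1182625  -305.98503412   30.40758217] [ 0.33237543  0.61600898 -1.94471506] [ 0.06834871  0.39949251 -0.00511185]
```

```bash
python3 -m jog '[[-0.002,0,0.003,0,0,0],[-0.003,0,0.005,0,0,0],[-0.003,0,0.005,0,0,0]]';  python3 -m jog '[[-0.002,0,0.003,0,0,0],[-0.003,0,0.005,0,0,0],[-0.003,0,0.005,0,0,0]]'
```

```text
time: 14.15
tool_pos: [515.1, -306.0, 29.0]
tcp_rot: [-179.9, -29.9, -1.7]
ft_force: [0.9, -0.0, -2.4]
finger_gap: 14.7
time: 14.45
tool_pos: [515.1, -306.0, 27.6]
tcp_rot: [-179.9, -29.9, -1.7]
ft_force: [0.1, 0.1, -1.9]
finger_gap: 14.7
```

The fingertip corners are now practically at floor height with the plate edge within a few mm of it, so I'll release here.

```bash
python3 -m jog '[[0,0,0,0,0,0],[0,0,0,0,0,0],[0,0,0,0,0,0],[0,0,0,0,0,0],[0,0,0,0,0,0],[0,0,0,0,0,0],[0,0,0,0,0,0],[0,0,0,0,0,0]]' 0.6
python3 - <<'E'
from h import *
from bench import r
for n in("side","top"):
    d=r.snapshot(n); pickle.dump(d,open(f"pics/{n}9.pkl","wb"))
    y0,y1,x0,x1=(200,370,300,470) if n=="side" else (170,300,330,480)
    f=3.5 if n=="side" else 4.5
    cv2.imwrite(f"pics/{n}9.png",cv2.resize(d["pixels"][y0:y1,x0:x1,::-1],None,fx=f,fy=f,interpolation=cv2.INTER_CUBIC))
E
```

```text
time: 15.25
tool_pos: [515.2, -306.1, 27.7]
tcp_rot: [-179.9, -29.9, -1.7]
ft_force: [-0.1, -0.3, -0.4]
finger_gap: 51.2
```

View pics/side9.png

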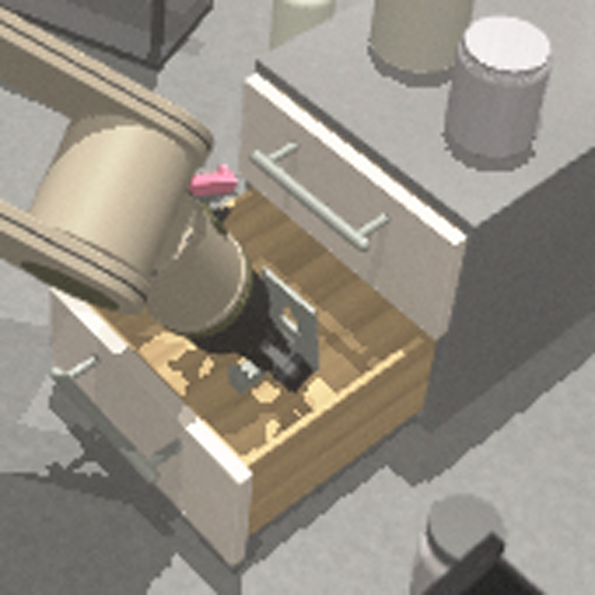

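View pics/top9.png

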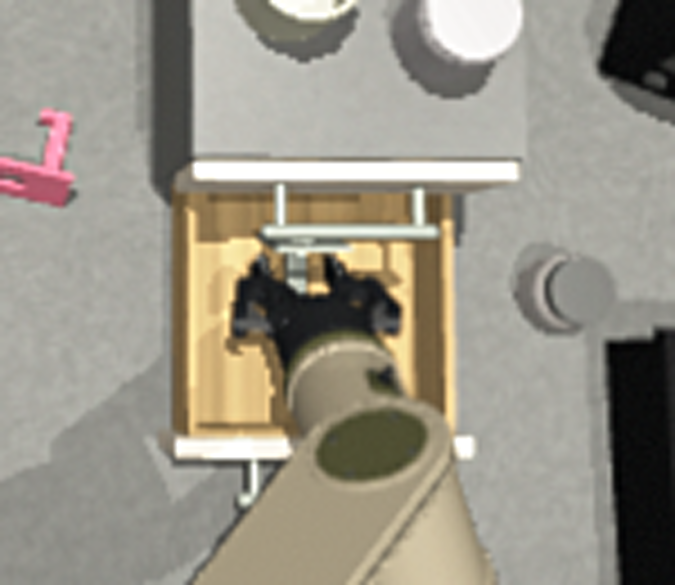

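Released: the hook has tipped arm-down onto the floor and stands between the open fingers at (297,265) in the top view. The force is about 0. Backing out along the finger axis.

```bash
python3 -m jog '[[0,0,-0.02,0,0,0],[0,0,-0.05,0,0,0],[0,0,-0.1,0,0,0],[0,0,-0.16,0,0,0],[0,0,-0.22,0,0,0],[0,0,-0.3,0,0,0],[0,0,-0.38,0,0,0],[0,0,-0.46,0,0,0],[0,0,-0.52,0,0,0],[0,0,-0.52,0,0,0]]'
python3 - <<'E'
from h import *
from bench import r
s=r.sense();print(s["joint_pos"],delta(s,[430,-200,270],frame(-15,15)))
E
```

```text
time: 16.35
tool_pos: [450.6, -305.8, 143.5]
tcp_rot: [179.8, -30.1, -1.7]
ft_force: [1.0, -0.4, 0.8]
finger_gap: 51.2
[-55.47917503 -18.63339206 124.29248456  28.12200952  58.58878099
  24.70620795] (array([ 0.172, -0.419, -0.487]), array([-0.027, -0.083,  0.068]), 'rows for turn', np.float64(2.3337190611679834))
```

```bash
python3 -m jog '[[0.03,0,-0.05,0,0,0],[0.08,0,-0.14,0,0,0],[0.12,-0.03,-0.24,-0.005,-0.02,0.01],[0.15,-0.1,-0.34,-0.01,-0.04,0.025],[0.16,-0.18,-0.42,-0.017,-0.055,0.04],[0.165,-0.26,-0.45,-0.02,-0.065,0.05],[0.17,-0.33,-0.47,-0.024,-0.075,0.06],[0.172,-0.39,-0.48,-0.027,-0.08,0.067],[0.172,-0.419,-0.487,-0.027,-0.083,0.068],[0.172,-0.419,-0.487,-0.027,-0.083,0.068]]'
python3 - <<'E'
from h import *
from bench import r
s=r.sense();print(s["joint_pos"],delta(s,[450,0,290],frame(10,10)))
E
```

```text
time: 17.35
tool_pos: [430.5, -198.1, 267.7]
tcp_rot: [-179.8, -14.9, -14.8]
ft_force: [-0.2, 0.8, 0.1]
finger_gap: 51.2
[-35.05045023 -28.752607   114.60287662   5.39693722  80.28166995
  69.41672049] (array([-0.099, -0.787, -0.115]), array([ 0.028, -0.027, -0.134]), 'rows for turn', np.float64(2.9315019696906854))
```

```bash
python3 -m jog '[[-0.005,-0.05,-0.01,0.002,-0.002,-0.008],[-0.02,-0.14,-0.02,0.005,-0.005,-0.024],[-0.03,-0.24,-0.035,0.008,-0.008,-0.04],[-0.04,-0.35,-0.05,0.012,-0.012,-0.06],[-0.06,-0.46,-0.07,0.016,-0.016,-0.08],[-0.07,-0.57,-0.085,0.02,-0.02,-0.1],[-0.085,-0.67,-0.1,0.024,-0.024,-0.117],[-0.095,-0.75,-0.11,0.027,-0.027,-0.13],[-0.099,-0.787,-0.115,0.028,-0.027,-0.134],[-0.099,-0.787,-0.115,0.028,-0.027,-0.134]]'
python3 - <<'E'
from h import *
from bench import r
print(r.sense()["joint_pos"])
for n in("side","top"):
    d=r.snapshot(n); pickle.dump(d,open(f"pics/{n}10.pkl","wb"))
    cv2.imwrite(f"pics/{n}10full.png",d["pixels"][:,:,::-1])
    y0,y1,x0,x1=(200,370,300,470) if n=="side" else (180,290,340,460)
    f=3.5 if n=="side" else 5
    cv2.imwrite(f"pics/{n}10.png",cv2.resize(d["pixels"][y0:y1,x0:x1,::-1],None,fx=f,fy=f,interpolation=cv2.INTER_CUBIC))
E
```

```text
time: 18.35
tool_pos: [450.2, -0.2, 289.5]
tcp_rot: [180.0, -10.0, 9.9]
ft_force: [0.4, -0.3, -0.1]
finger_gap: 51.4
[ -9.17222987 -27.78071956 111.00091369   3.20081251  87.34596009
  71.06167819]
```

View pics/side10.png

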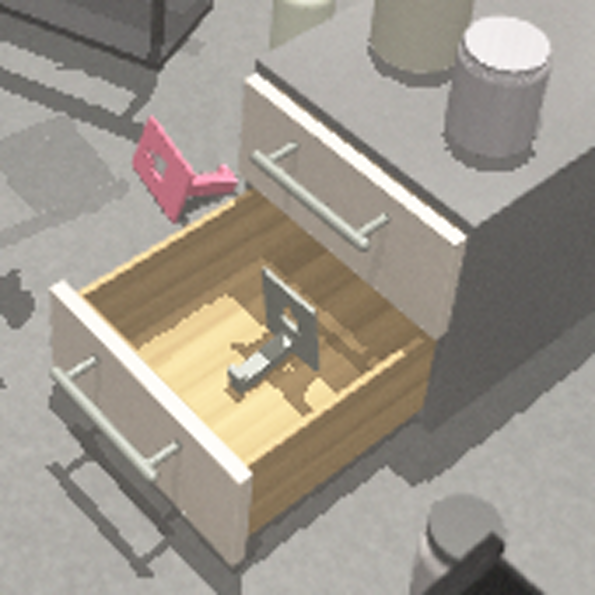

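View pics/top10.png

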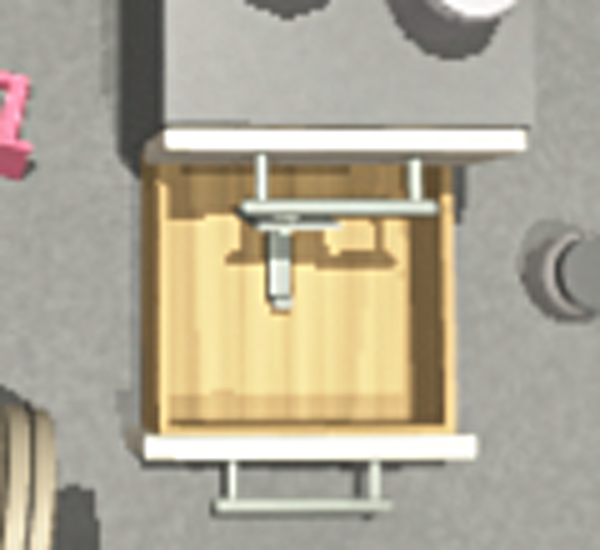

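View pics/side10full.png

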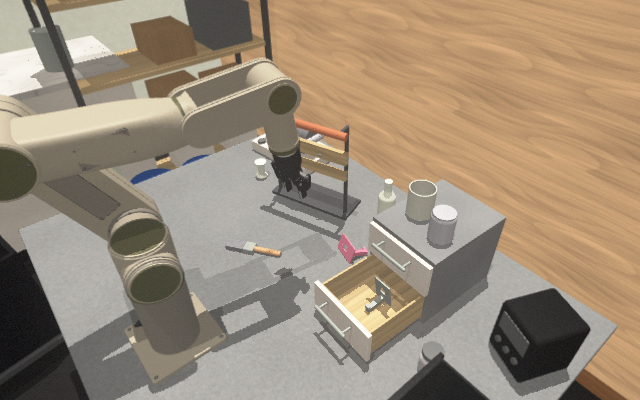

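```bash
python3 - <<'E'
from h import *
from bench import r
np.set_printoptions(precision=1,suppress=True)
S,T=load("side10"),load("top10")
f=lambda p,o,k:np.array(p,float)/k+o-.5
print("top mid",tri(S,f((291,290),[300,200],3.5),T,f((290,219),[340,180],5)))
print("arm end",tri(S,f((236,375),[300,200],3.5),T,f((280,300),[340,180],5)))
print("wall top",onz(S,[f((405,350),[300,200],3.5)],117))
s=r.sense();print(delta(s,[430,-80,330],frame(10,0)))
E
python3 -m jog '[[-0.03,0.02,-0.02,0,-0.01,0],[-0.06,0.08,-0.05,0,-0.02,0],[-0.09,0.16,-0.08,0,-0.03,0],[-0.12,0.24,-0.12,0,-0.04,0],[-0.13,0.3,-0.14,0,-0.05,0],[-0.13,0.32,-0.15,0,-0.05,0],[-0.13,0.32,-0.15,0,-0.05,0]]'
python3 - <<'E'
from h import *
from bench import r
print(r.sense()["joint_pos"])
for n in("side",):
    d=r.snapshot(n); pickle.dump(d,open(f"pics/{n}11.pkl","wb"))
    A=load("side0")["pixels"][:,:,::-1];B=d["pixels"][:,:,::-1]
    c=[cv2.resize(q[110:200,240:360],None,fx=3.3,fy=3.3,interpolation=cv2.INTER_CUBIC) for q in(A,B)]
    cv2.imwrite(f"pics/cmp11.png",np.hstack(c))
E
```

```text
top mid (array([ 529.4, -303.5,  100.3]), np.float64(3.642854203247228))
arm end (array([ 470.5, -305.2,   38. ]), np.float64(0.7489198998567427))
wall top [[ 545.1 -414.8  117. ]]
(array([-0.1,  0.3, -0.2]), array([ 0. , -0.1, -0. ]), 'rows for turn', np.float64(1.1580357373990477))
time: 19.15
tool_pos: [425.9, -87.2, 321.0]
tcp_rot: [179.9, -1.0, 9.7]
ft_force: [0.0, 0.7, 0.4]
finger_gap: 51.5
[-18.70011419 -20.75938801 102.091899     0.43726777  97.7546296
  61.70389892]
```

View pics/cmp11.png

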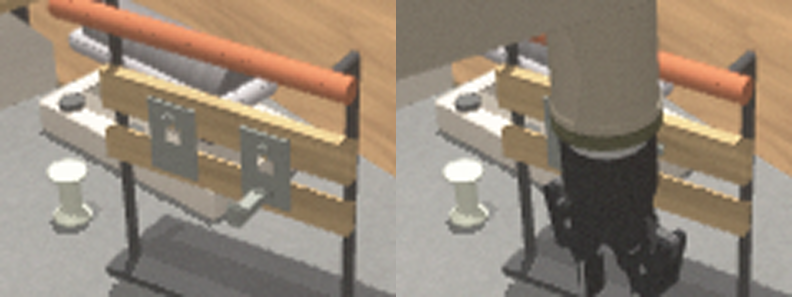

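Run:
```python
from h import *
A=load("side0")["pixels"][:,:,::-1]
for k in(8,9,10): 
    B=load(f"side{k}")["pixels"][:,:,::-1];print(k,np.abs(A[138:166,283:302].astype(int)-B[138:166,283:302]).mean())
B=load("side9")["pixels"][:,:,::-1]
cv2.imwrite("pics/cmp12.png",np.hstack([cv2.resize(q[110:200,240:360],None,fx=3.3,fy=3.3) for q in(A,B)]))
```

```text
8 2.1203007518796992
9 2.1315789473684212
10 40.54824561403509
```

View pics/cmp12.png

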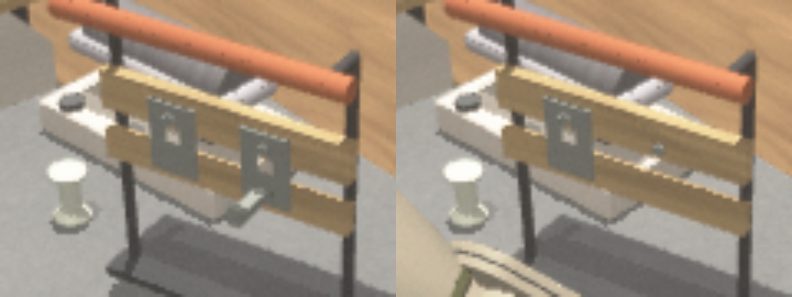

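The blank plate is pixel-identical to the start at (285–300,138–165), the hook's screw is empty, and the hook rests inside the drawer. Handing in.

Run:
```python
from bench import r
print(r.hand_in(), r.sense()["time"])
```

```text
the job is handed in; nothing more can be done
the job is handed in; nothing more can be done
```

The hook is off its screw and resting in the lower drawer, and I handed the job in at about 19.2 s. I got no verdict back.

**What I did:** I gripped the hook's arm under the pipe with the fingers leaning 35°. I lifted it about 25 mm, pulled it straight off the screw and carried it to the drawer. I lowered it, still held, until the plate edge was a few mm above the floor, released it and backed out along the finger axis.

**Last checks:**
- **Hook in the drawer:** it stands on its plate edge and arm end. The plate top triangulates to (529, -304, about 100 mm) and the arm end to (471, -305, about 38 mm). Against the measured drawer floor centre of about (514, -304, 22), both are well inside the limits.
- **Plate-top height:** the two camera rays missed each other by 3.6 mm, and the geometry suggests about 111 mm instead of 100. Both are below the 120 mm limit.
- **Blank plate:** it looked the same as at the start in the view taken just after release. In the last views the arm hid most of it.
- **Everything else:** nothing I could see had moved, and the robot was touching nothing, with wrist force under 1 N.

**What disagreed:**
- **Pipe and arm measurements:** they differed by about 3 mm sideways. I split the difference, and the close-up before gripping showed the arm centred between the pads.
- **First lift:** it raised the hook only about 21 mm of the 24 mm commanded, so I added 3 mm before pulling.
- **Floor contact:** I felt no force while lowering to the floor, so the hook dropped a few mm on release.

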